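Take down the pile after the print run

TASK

Take apart the pile left on the printing bench, from the top down, and set each thing gently, upright as it stands now, in the middle of its own cork pad: the loupe on the small round pad, the ink tin on the large round pad, the metal tool box on the short rectangular pad and the squeegee on the long one, the last two lined up with their pads. Leave the amber jar and the white cup where they stand, and let go of everything.

Things in the scene. Friction and masses are not known exactly. Their poses are not given: they have to be found in the camera images.
- loupe_mid (a point): The loupe, top of the pile: a small black cylinder with a clear band and a glass lens on top, 36 mm diameter, 40 mm tall, upright, about 60 g. Point: its centre, 20 mm above its underside; z up its axis.
- inktin_mid (a point): The ink tin, under the loupe: a plain round lidded steel tin with a paper label, 56 mm diameter, 40 mm tall, flat lid, about 160 g. Point: its centre, 20 mm above its underside; z up its axis.
- toolbox_mid (a point): The metal tool box, under the ink tin: a plain closed aluminium box lying flat, 96 mm (its x) by 46 mm (its y) by 34 mm tall (z), about 200 g. The lid does not open. Point: its centre, 17 mm above its underside.
- squeegee_mid (a point): The squeegee, bottom of the pile, lying flat: 170 mm long (x), 60 wide over all (y), 32 tall (z), about 220 g. Pale wooden bar, 44 wide (y -30 to +14 mm); stiff black rubber blade, 8 thick, jutting from its +y side (y to +30 mm, 12 to 20 mm above the underside). Can be gripped across the 60 mm. Point: centre of that outline, 16 mm above its underside. Either way round on its pad will do.
- loupe_pad: Small round cork pad, 66 mm diameter, 4 mm thick, fixed flat on the bench: the place of the loupe. Origin: centre of its underside, on the bench top (its upper face is 4 mm higher).
- inktin_pad: Large round cork pad, 86 mm diameter, 4 mm thick, fixed flat on the bench: the place of the ink tin. Origin: centre of its underside, on the bench top (its upper face is 4 mm higher).
- toolbox_pad: Short rectangular cork pad, 126 mm (its x) by 76 mm (its y), 4 mm thick, fixed flat on the bench: the place of the metal tool box. Origin: centre of its underside, on the bench top (its upper face is 4 mm higher).
- squeegee_pad: Long rectangular cork pad, 200 mm (its x) by 90 mm (its y), 4 mm thick, fixed flat on the bench: the place of the squeegee. Origin: centre of its underside, on the bench top (its upper face is 4 mm higher).
- jar_mid (a point): Bystander: amber glass jar with a black lid, 54 mm diameter, 75 mm tall, standing loose. Point: its centre, 37.5 mm above the bench. To be left where it is.
- cup_mid (a point): Bystander: white ceramic cup without handle, 70 mm over the rim, 75 mm tall, standing loose. Point: on its axis, 37.5 mm above the bench. To be left where it is. The only other thing among the pads is a roll of tape, 24 mm tall; the pile is 146 mm tall at the start.
Things that resemble listed ones, but are neither listed nor needed, are in the scene too. What is shaped like the inktin_pad but pink or red is not meant.

How it is judged:
By the outcome, as a careful person would: the job done as asked, in the order asked, and still so for the second after the job is handed in, with the robot touching nothing.
It also fails if it takes over 128 s, if anything falls off the work surface, if the arm or the gripper's body presses on something with over 40 N, if the wrist force passes 120 N, or if a joint passes its speed limit or range.

ROBOT

A 6-joint arm with a two-finger parallel gripper is mounted at the origin on the work surface. World frame = base frame: x ahead of the robot, y to its left, z up, the work surface at z = 0. Lengths are in m, angles in rad, forces in N, time in s.
With the tool pointing down it reaches from about 0.35 to 0.975 m from the base axis. Payload 4.9 kg.
Tool frame: the origin (TCP) lies at the very end of the fingers, on their centre line; the grasp point (between the pads) lies 19 mm behind it; z points along the fingers, y is the line along which they close (so a half turn about z gives the same grasp; the last joint's range is limited). The gripper opens to 85 mm and grips with 20 to 120 N. Pads are 22 mm wide; open, the fingers measure 114 mm over their backs; the gripper's body (76 mm by 85 mm) begins 54 mm behind the grasp point. The pads swing forward as they close: fully open they stand 13 mm farther back than shut.
Start: joints at [0.988, 0.053, 1.613, -0, 1.476, -0.119], TCP at [0.28, 0.559, 0.231] pointing down, gripper open.
Joint ranges: [-3.01, 3.01], [-1.01, 2.22], [0.06, 2.58], [-1.02, 4.17], [0.09, 2.62], [-3.14, 3.14]. Speed limits (rad/s): [2.57, 2.57, 3.14, 3.14, 3.14, 3.14].

INTERFACE

Orientations are given as a unit quaternion [w, x, y, z].
In Python, from plant import manip gives the robot as it stands.
- The arm moves only by the tool play_rows, never from a script. Its argument "series" is a list that holds one entry, the list of rows, each a list of 7 numbers: the shift along the world's x, y, z in m, then the turn, a rotation vector about the world's x, y, z in degrees, then the opening, from 0 (shut) to 1 (fully open). In form: [[[dx, dy, dz, rx, ry, rz, grip], ...]]. A call has 1 to 10 rows; each row shifts and turns the commanded pose from where the row before left it; what a row does not reach is not made up. A row lasts 1/10 s, in which the tool goes at most 50 mm and 8.59 degrees, less where a joint would pass 70% of its speed; a pose out of reach is approached as far as the arm can. A call with a gripper value outside its range is refused whole. The fingers move at their own pace and stop on an object; the grip force is fixed at half the most. Time passes only in rows, so rows that do not move let the fingers close. It gives the time, the measured TCP pose, the force, the opening and the grip force at its end, in the units of the state.
- manip.state(): the state, without advancing time (a new reading comes with each control period).
- manip.grab_frame(name): name is "scene" or "top" or "wrist"; returns a dict with "frame" (384x512x3 uint8, blue, green, red), "mtx" (3x3 intrinsics, pixels), "k1" (the pictures are not rectified: a ray, as slopes to the right and down, at radius r is drawn at 1 + k1 r^2 times it, then the intrinsics apply), "R" (3x3) and "t" (3): a world point X has camera coordinates R X + t. Camera axes: x right, y down, z forward; pixel columns grow to the right and rows downward; lengths in m; the calibration is good to about 2 mm. A picture is of the moment at which its call begins. There is no depth.
- manip.job_done(): hands the job in; it is judged then, once.
The state is a dict: "time": time; "joint_pos": joint angles; "joint_vel": joint speeds; "joint_efforts": joint torques, N m; "tool_pos": TCP position; "tool_rot": TCP orientation; "contact_force": force on the tool from outside, world axes, zero at the start; "ft_torque": the same for the moment, N m; "gripper_width": opening from 0.0 (shut) to 1.0 (fully open); "grasp_force": force on a finger pad.
Only numpy, scipy, OpenCV 4.12 (cv2) and the standard library are available. Lean on these libraries where they do the work, as an engineer would, in place of code of your own. Each camera call takes 0.05 s, during which the arm holds its last target. There are 200 camera calls.

## Working session

There is one attempt and no reset: what is moved stays moved. The work goes in short steps, Python scripts to look and compute and a tool call to move; the robot and the scene stay as the last step left them, time stands still between calls to the robot, and variables do not carry over. Pictures are saved under pics/ and viewed, at most 14 in all, crops included, and the job is handed in when it is done.

Besides the shell and the picture viewer there is one more tool, called after "Call:" as a command line: name --argument value ..., lists and objects as JSON in quotes. play_rows: Moves the arm, as the interface text tells. Its arguments: {"type":"object","properties":{"series":{"type":"array"}},"required":["series"]}

```bash
mkdir -p pics; ls
cat > h.py <<'E'
import numpy as np, cv2, json, sys
from plant import manip
def grab(name,tag):
    f=manip.grab_frame(name); cv2.imwrite(f'pics/{tag}.png',f['frame'])
    np.savez(f'pics/{tag}.npz',**{k:np.array(f[k]) for k in('mtx','k1','R','t')}); return f
def cal(tag): return np.load(f'pics/{tag}.npz')
def und(c,uv):
    uv=np.array(uv,float).reshape(-1,1,2); d=np.array([float(c['k1']),0,0,0])
    return cv2.undistortPoints(uv,c['mtx'],d).reshape(-1,2)
def world(c,uv,z):
    n=und(c,uv); d=np.c_[n,np.ones(len(n))]@c['R']; o=-c['R'].T@c['t']
    return o+d*((z-o[2])/d[:,2])[:,None]
def proj(c,X):
    return cv2.projectPoints(np.array(X,float).reshape(-1,1,3),cv2.Rodrigues(c['R'])[0],c['t'],c['mtx'],np.array([float(c['k1']),0,0,0]))[0].reshape(-1,2)
E
python3 - <<'E'
from h import *
a=grab('scene','s0');b=grab('top','t0');c=grab('wrist','w0')
for k in (a,b,c): print(-k['R'].T@k['t'])
cv2.imwrite('pics/top0big.png',cv2.resize(b['frame'],(800,600),interpolation=cv2.INTER_CUBIC))
cv2.imwrite('pics/sw.png',cv2.resize(np.hstack([a['frame'],c['frame']]),(800,300)))
print(manip.state())
E
```

```text
pics
[ 1.28545737 -0.29457595  0.63471294]
[ 0.39254731 -0.00167903  1.19591863]
[0.22036423 0.58748006 0.37288781]
{'time': 0.15, 'joint_pos': array([ 9.87980648e-01,  5.32329130e-02,  1.61401891e+00,  8.61673223e-06,
        1.47603758e+00, -1.19016128e-01]), 'joint_vel': array([-1.90767340e-03, -2.94938113e-03, -4.37258660e-03,  9.66751141e-06,
       -9.19385833e-04, -9.52506031e-04]), 'joint_efforts': array([ 1.89866860e-04, -3.94245172e+01, -3.70720518e+01, -1.47047585e-04,
        4.64548866e-03,  9.49593812e-06]), 'tool_pos': array([0.27931512, 0.55853925, 0.2303042 ]), 'tool_rot': array([-2.95662576e-04,  2.29827176e-01,  9.73231087e-01, -7.95197966e-04]), 'contact_force': array([ 1.00651148, -0.9398833 ,  0.66661709]), 'ft_torque': array([-0.01047139,  0.02482612,  0.07280737]), 'grasp_force': 0.0, 'gripper_width': 0.9993029907772054}
```

View pics/top0big.png

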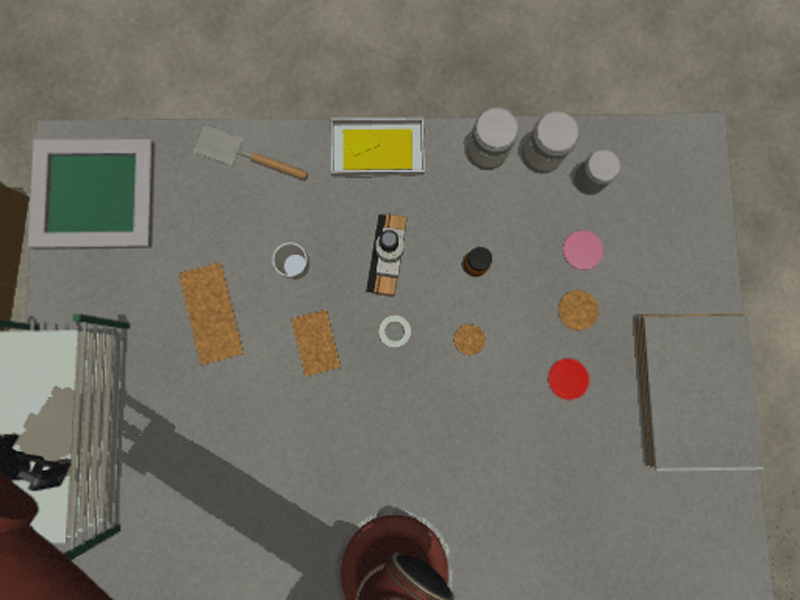

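View pics/s0.png

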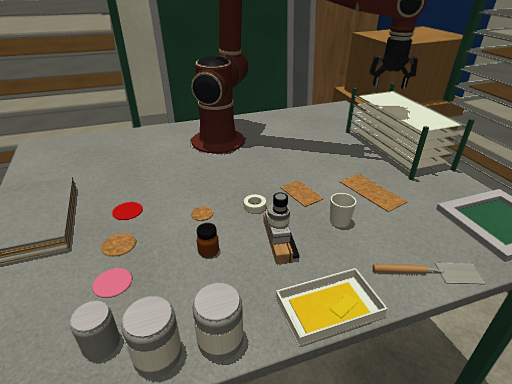

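The top view (800x600) shows the pile at (389,242). The cork pads are: large round (578,310), small round (469,339), short rectangle (316,342), long rectangle (211,313). Possible mix-ups: the pink disc (583,250) and red disc (568,379) for the large round pad, the jar's black lid (478,262) for the loupe at (389,240), and the grey cans (495,130), (555,135), (602,168) for the ink tin in the pile. I choose the cork-coloured discs and the stack itself, and will check them in a close crop.

Run:
```python
from h import *
c=cal('t0'); im=cv2.imread('pics/t0.png')
hsv=cv2.cvtColor(im,cv2.COLOR_BGR2HSV)
m=cv2.inRange(hsv,(8,90,90),(20,255,255))
cn,_=cv2.findContours(m,cv2.RETR_EXTERNAL,cv2.CHAIN_APPROX_NONE)
for k in cn:
    if cv2.contourArea(k)<120: continue
    w=world(c,k.reshape(-1,2),0.004)[:,:2]
    r=cv2.minAreaRect((w*1000).astype(np.float32)); print(np.array(r[0]).round(1),np.array(r[1]).round(1),round(r[2],1),cv2.contourArea(k), k.mean((0,1)).round())
print('loupe top',world(c,[[389/1.5625,240/1.5625]],.146))
crop=im[125:255,160:400]; cv2.imwrite('pics/crop1.png',cv2.resize(crop,(800,433),interpolation=cv2.INTER_CUBIC))
print(proj(c,[[.4,0,0],[.5,0,0],[.4,.1,0]]))
```

```text
[ 457.5 -167.7] [59.3 62.6] 88.2 278.5 [300. 217.]
[455.3 154.5] [124.5  75.6] 13.3 830.5 [202. 219.]
[ 514.5 -400.3] [83.2 79.9] 89.0 477.5 [370. 198.]
[575.    6.8] [43.6 36.8] 77.7 121.5 [246. 182.]
[521.8 372. ] [199.   90.3] 14.5 1619.5 [134. 200.]
[839.2 232.2] [125.   18.3] 68.8 153.0 [178. 106.]
loupe top [[ 0.63789496 -0.00349773  0.146     ]]
[[249.27831799 235.13584219]
 [248.74528277 204.63687361]
 [218.59419953 235.78243096]]
```

View pics/crop1.png

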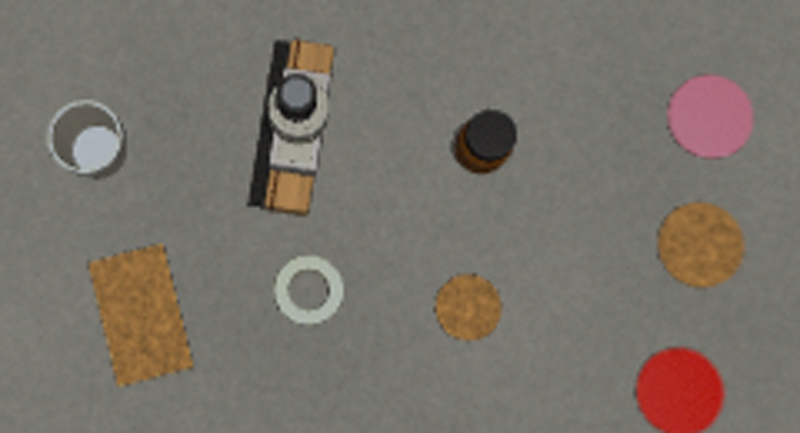

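The crop confirms the choice. The stack (loupe black with a glass top at (296,97)) stands on the wooden squeegee with its blade on the left. Cork pads are at (140,315), (468,307) and (700,245), and their sizes agree with the description. Next I move over the pile for a close look.

Call:
play_rows --series '[[[0, 0, 0.03, 0, 0, 0, 1], [0, 0, 0.03, 0, 0, 0, 1], [0.018, -0.028, 0, 0, 0, 1, 1], [0.018, -0.028, 0, 0, 0, 1, 1], [0.018, -0.028, 0, 0, 0, 1, 1], [0.018, -0.028, 0, 0, 0, 1, 1], [0.018, -0.028, 0, 0, 0, 1, 1], [0.018, -0.028, 0, 0, 0, 1, 1], [0.018, -0.028, 0, 0, 0, 1, 1], [0.018, -0.028, 0, 0, 0, 1, 1]]]'

```text
time: 1.15
tool_pos: [0.4239, 0.3337, 0.291]
tool_rot: [-0.0, 0.161, 0.987, -0.0]
contact_force: [0.7, -0.2, 0.9]
gripper_width: 0.997
grasp_force: 0.0
```

Call:
play_rows --series '[[[0.018, -0.028, 0, 0, 0, 2, 1], [0.018, -0.028, 0, 0, 0, 2, 1], [0.018, -0.028, 0, 0, 0, 2, 1], [0.018, -0.028, 0, 0, 0, 2, 1], [0.018, -0.028, 0, 0, 0, 1, 1], [0.018, -0.028, 0, 0, 0, 1, 1], [0.018, -0.028, 0, 0, 0, 1, 1], [0.018, -0.028, 0, 0, 0, 1, 1], [0.018, -0.028, 0, 0, 0, 0, 1], [0.018, -0.028, 0, 0, 0, 0, 1]]]'

```text
time: 2.15
tool_pos: [0.604, 0.0537, 0.2908]
tool_rot: [-0.0, 0.057, 0.998, 0.0]
contact_force: [0.4, 0.5, 0.8]
gripper_width: 1.0
grasp_force: 0.0
```

```bash
cat >> h.py <<'E'
from scipy.spatial.transform import Rotation as Rn
def st():
    s=manip.state(); q=s['tool_rot']; R=Rn.from_quat([q[1],q[2],q[3],q[0]]).as_matrix()
    print('t',round(s['time'],2),'tcp',s['tool_pos'].round(4),'yaw_y',round(np.degrees(np.arctan2(R[1,1],R[0,1])),2),'z',R[:,2].round(4),'F',s['contact_force'].round(1),'w',round(s['gripper_width'],3),'g',round(s['grasp_force'],1),'j',s['joint_pos'].round(2))
    return s
E
python3 - <<'E'
from h import *
st(); w=grab('wrist','w1'); print(-w['R'].T@w['t']); st()
cv2.imwrite('pics/w1b.png',cv2.resize(w['frame'],(800,600),interpolation=cv2.INTER_CUBIC))
E
```

```text
t 2.15 tcp [0.604  0.0537 0.2908] yaw_y 83.42 z [-7.e-04  1.e-04 -1.e+00] F [0.4 0.5 0.8] w 1.0 g 0.0 j [-0.03 -0.02  1.59  0.    1.57 -1.49]
[0.53837019 0.06011874 0.43358303]
t 2.2 tcp [0.6059 0.0496 0.2905] yaw_y 83.2 z [ 6.0e-04 -3.3e-03 -1.0e+00] F [-0.3 -3.   0.5] w 0.998 g 0.0 j [-0.04 -0.02  1.58 -0.    1.57 -1.49]
```

View pics/w1b.png

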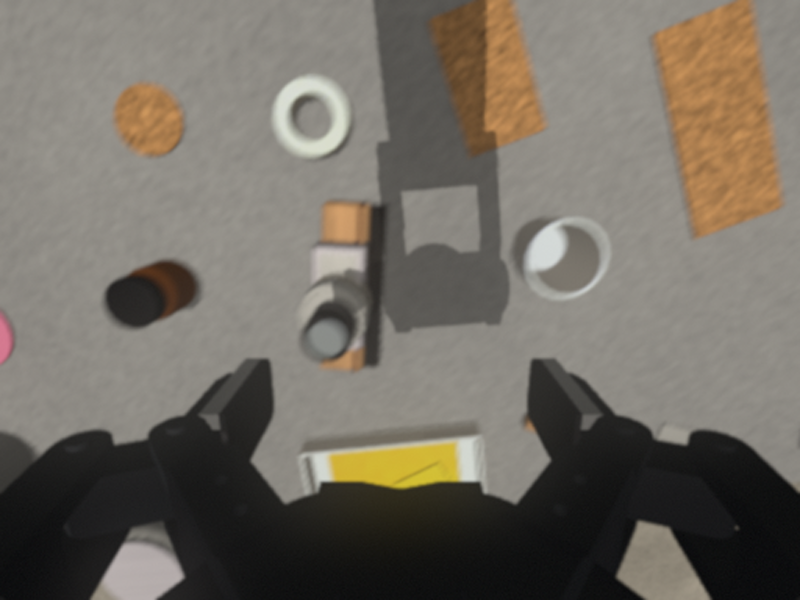

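The wrist view, taken still moving, shows the loupe top near (327,338), the tin under it, the box at (340,260), squeegee ends at (346,222) and (343,360), jar (150,295), cup (563,258). Now I let it settle and look again.

Call:
play_rows --series '[[[0, 0, 0, 0, 0, 0, 1], [0, 0, 0, 0, 0, 0, 1], [0, 0, 0, 0, 0, 0, 1]]]'

```text
time: 2.5
tool_pos: [0.6031, 0.0559, 0.2912]
tool_rot: [-0.0, 0.057, 0.998, 0.0]
contact_force: [0.0, 0.4, 0.6]
gripper_width: 1.001
grasp_force: 0.0
```

Run:
```python
from h import *
w=grab('wrist','w2'); st()
cv2.imwrite('pics/w2b.png',cv2.resize(w['frame'][80:280,140:400],(800,615),interpolation=cv2.INTER_CUBIC)[:600])
```

```text
t 2.55 tcp [0.6031 0.056  0.2913] yaw_y 83.51 z [-0.e+00  2.e-04 -1.e+00] F [-0.7 -0.7 -0.5] w 0.997 g 0.0 j [-0.03 -0.02  1.59  0.    1.57 -1.49]
```

View pics/w2b.png

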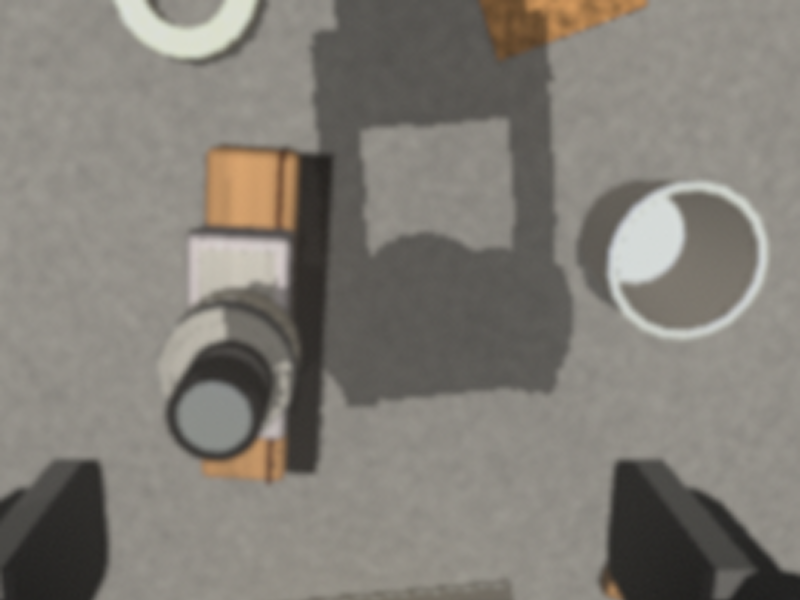

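Run:
```python
from h import *
c=cal('w2'); f=lambda p:np.array(p)/3.0769+[140,80]
W=lambda p,z:(world(c,f(p),z)[:,:2]*1000).round(1)
inv=lambda X:((proj(c,X)-[140,80])*3.0769).round()
print('loupe',W([[213,411],[165,411],[261,411]],.146))
print('tin',W([[160,365],[298,365],[229,300]],.106))
print('box top',W([[190,236],[292,238],[283,438]],.066))
print('wood top',W([[208,150],[300,152],[201,476],[283,480]],.032))
print('blade',W([[332,155],[315,472]],.02))
```

```text
loupe [[640.8  -1.7]
 [638.8 -19.1]
 [642.8  15.7]]
tin [[632.9 -28.9]
 [639.3  27.1]
 [609.1   3.3]]
box top [[587.3 -16.6]
 [593.3  27.9]
 [686.6  11.1]]
wood top [[552.8  -8.9]
 [558.6  33.8]
 [716.6 -38.9]
 [723.7   3.2]]
blade [[562.4  48.1]
 [726.5  19.1]]
```

Loupe centre is (641,-2) mm with diameter 35. The tin is near (636,-1), the box (637,-3), the squeegee (639,5), and the axis yaw is -10.2°, all consistent with the given sizes. Now for the loupe.

Call:
play_rows --series '[[[0.019, -0.029, 0, 0, 0, -1.9, 1], [0.019, -0.029, 0, 0, 0, -1.9, 1], [0, 0, -0.03, 0, 0, 0, 1], [0, 0, -0.03, 0, 0, 0, 1], [0, 0, -0.03, 0, 0, 0, 1], [0, 0, -0.03, 0, 0, 0, 1], [0, 0, -0.03, 0, 0, 0, 1], [0, 0, -0.02, 0, 0, 0, 1], [0, 0, -0.009, 0, 0, 0, 1], [0, 0, 0, 0, 0, 0, 1]]]'

```text
time: 3.55
tool_pos: [0.6405, -0.0022, 0.1109]
tool_rot: [-0.001, 0.09, 0.996, 0.0]
contact_force: [0.0, 0.5, 0.3]
gripper_width: 0.998
grasp_force: 0.0
```

```bash
python3 -c "from h import *; st()"
```

```text
t 3.55 tcp [ 0.6405 -0.0022  0.1109] yaw_y 79.68 z [-2.7e-03  3.0e-04 -1.0e+00] F [0.  0.5 0.3] w 0.998 g 0.0 j [-0.12  0.19  1.67  0.    1.28 -1.51]
```

Call:
play_rows --series '[[[0, 0, 0.001, 0, 0, 0, 0.7], [0, 0, 0, 0, 0, 0, 0.55], [0, 0, 0, 0, 0, 0, 0.45], [0, 0, 0, 0, 0, 0, 0.35], [0, 0, 0, 0, 0, 0, 0.25], [0, 0, 0, 0, 0, 0, 0.2], [0, 0, 0, 0, 0, 0, 0.2], [0, 0, 0, 0, 0, 0, 0.2]]]'

```text
time: 4.35
tool_pos: [0.6427, -0.0032, 0.1151]
tool_rot: [0.001, 0.09, 0.996, -0.0]
contact_force: [-0.5, 1.1, 6.6]
gripper_width: 0.405
grasp_force: 60.1
```

```bash
python3 -c "from h import *; st()"
```

```text
t 4.35 tcp [ 0.6427 -0.0032  0.1151] yaw_y 79.62 z [ 2.8e-03 -3.0e-04 -1.0e+00] F [-0.5  1.1  6.6] w 0.405 g 60.1 j [-0.12  0.19  1.67  0.    1.28 -1.51]
```

Call:
play_rows --series '[[[0, 0, 0.005, 0, 0, 0, 0.2], [0, 0, 0.015, 0, 0, 0, 0.2], [0, 0, 0.025, 0, 0, 0, 0.2], [-0.013, -0.012, 0.005, 0, 0, 0, 0.2], [-0.023, -0.021, 0, 0, 0, 0, 0.2], [-0.03, -0.027, 0, 0, 0, 0, 0.2], [-0.03, -0.027, 0, 0, 0, 0, 0.2], [-0.03, -0.027, 0, 0, 0, 0, 0.2], [-0.03, -0.027, 0, 0, 0, 0, 0.2], [-0.02, -0.017, 0, 0, 0, 0, 0.2]]]'

```text
time: 5.35
tool_pos: [0.4638, -0.1623, 0.1638]
tool_rot: [-0.0, 0.091, 0.996, -0.0]
contact_force: [0.3, -0.5, -0.2]
gripper_width: 0.406
grasp_force: 59.8
```

Call:
play_rows --series '[[[-0.007, -0.006, 0, 0, 0, 0, 0.2], [0, 0, 0, 0, 0, 0, 0.2], [0, 0, 0, 0, 0, 0, 0.2]]]'

```text
time: 5.65
tool_pos: [0.4592, -0.1667, 0.1637]
tool_rot: [0.0, 0.09, 0.996, 0.0]
contact_force: [-0.2, 0.1, -1.4]
gripper_width: 0.407
grasp_force: 59.8
```

Run:
```python
from h import *
st();w=grab('wrist','w3')
t=grab('top','t3');cc=cal('t3')
cv2.imwrite('pics/w3b.png',np.hstack([cv2.resize(w['frame'],(400,300)),cv2.resize(t['frame'][125:245,200:360],(400,300),interpolation=cv2.INTER_CUBIC)]))
```

```text
t 5.65 tcp [ 0.4592 -0.1667  0.1637] yaw_y 79.64 z [ 9.e-04  2.e-04 -1.e+00] F [-0.2  0.1 -1.4] w 0.407 g 59.8 j [-0.5  -0.23  1.99  0.    1.38 -1.89]
```

View pics/w3b.png

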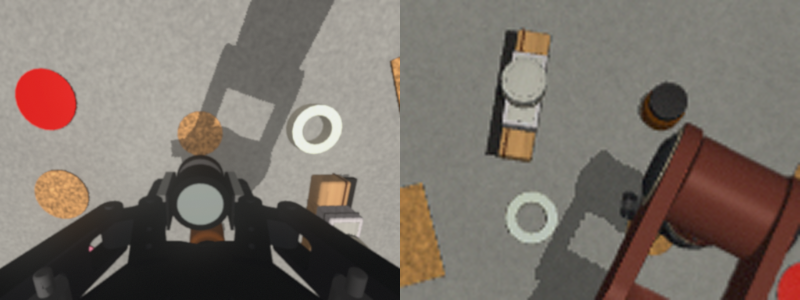

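The loupe is held upright (left half, lens at (200,205)) just short of the small pad (200,131), and the tin still stands centred on the box. I check the aim against the pad.

Run:
```python
from h import *
c=cal('w3'); im=cv2.imread('pics/w3.png')
m=cv2.inRange(cv2.cvtColor(im,cv2.COLOR_BGR2HSV),(8,90,40),(20,255,255))
for k in cv2.findContours(m,cv2.RETR_EXTERNAL,cv2.CHAIN_APPROX_NONE)[0]:
    if cv2.contourArea(k)<800: continue
    w=world(c,k.reshape(-1,2),.004)[:,:2]*1000
    # least squares circle
    A=np.c_[2*w,np.ones(len(w))]; s=np.linalg.lstsq(A,(w**2).sum(1),rcond=None)[0]
    print(s[:2].round(1),'r',np.sqrt(s[2]+s[0]**2+s[1]**2).round(1),k.mean((0,1)), 'ext',w.min(0).round(),w.max(0).round())
print('lens',world(c,[[200*1.28,205*1.28]],.146+.049)*1000)
```

```text
[587.4  14. ] r 32.3 [418.81142857 247.07428571] ext [554. -19.] [620.  49.]
[ 515.3 -399.4] r 41.9 [ 78.54347826 248.3423913 ] ext [ 473. -442.] [ 558. -357.]
[ 457.7 -167.3] r 31.7 [255.57594937 170.12025316] ext [ 426. -199.] [ 490. -135.]
lens [[ 459.47252029 -167.58143346  195.        ]]
```

Call:
play_rows --series '[[[-0.0015, 0, -0.015, 0, 0, 0, 0.2], [0, 0, -0.03, 0, 0, 0, 0.2], [0, 0, -0.03, 0, 0, 0, 0.2], [0, 0, -0.03, 0, 0, 0, 0.2], [0, 0, -0.02, 0, 0, 0, 0.2], [0, 0, -0.012, 0, 0, 0, 0.2], [0, 0, -0.006, 0, 0, 0, 0.2], [0, 0, -0.002, 0, 0, 0, 0.2], [0, 0, 0, 0, 0, 0, 0.2], [0, 0, 0, 0, 0, 0, 0.2]]]'

```text
time: 6.75
tool_pos: [0.458, -0.1675, 0.0195]
tool_rot: [0.001, 0.09, 0.996, -0.0]
contact_force: [-0.6, 0.5, -0.8]
gripper_width: 0.401
grasp_force: 59.8
```

Call:
play_rows --series '[[[0, 0, -0.001, 0, 0, 0, 0.2], [0, 0, 0, 0, 0, 0, 0.2], [0, 0, -0.001, 0, 0, 0, 0.2], [0, 0, 0, 0, 0, 0, 0.2]]]'

```text
time: 7.15
tool_pos: [0.457, -0.167, 0.0163]
tool_rot: [0.0, 0.09, 0.996, -0.0]
contact_force: [1.0, 0.5, -0.7]
gripper_width: 0.4
grasp_force: 59.8
```

Call:
play_rows --series '[[[0, 0, -0.001, 0, 0, 0, 0.2], [0, 0, 0, 0, 0, 0, 0.2]]]'

```text
time: 7.35
tool_pos: [0.4569, -0.167, 0.0151]
tool_rot: [-0.0, 0.09, 0.996, 0.0]
contact_force: [-0.3, -0.4, -0.2]
gripper_width: 0.407
grasp_force: 59.8
```

Call:
play_rows --series '[[[0, 0, -0.001, 0, 0, 0, 0.2], [0, 0, 0, 0, 0, 0, 0.2]]]'

```text
time: 7.55
tool_pos: [0.457, -0.167, 0.0141]
tool_rot: [-0.0, 0.09, 0.996, 0.0]
contact_force: [0.2, -0.3, -0.3]
gripper_width: 0.402
grasp_force: 59.8
```

Call:
play_rows --series '[[[0, 0, -0.001, 0, 0, 0, 0.2], [0, 0, 0, 0, 0, 0, 0.2]]]'

```text
time: 7.75
tool_pos: [0.457, -0.167, 0.0132]
tool_rot: [-0.0, 0.09, 0.996, 0.0]
contact_force: [-0.4, 0.7, -0.5]
gripper_width: 0.402
grasp_force: 59.8
```

Call:
play_rows --series '[[[0, 0, -0.001, 0, 0, 0, 0.2], [0, 0, 0, 0, 0, 0, 0.2]]]'

```text
time: 7.95
tool_pos: [0.4572, -0.1671, 0.0131]
tool_rot: [-0.0, 0.09, 0.996, 0.0]
contact_force: [-2.5, 1.6, 6.2]
gripper_width: 0.404
grasp_force: 60.2
```

Call:
play_rows --series '[[[0, 0, -0.001, 0, 0, 0, 0.2], [0, 0, 0, 0, 0, 0, 0.2]]]'

```text
time: 8.15
tool_pos: [0.4572, -0.1671, 0.0131]
tool_rot: [-0.001, 0.09, 0.996, 0.0]
contact_force: [-6.0, 2.5, 12.9]
gripper_width: 0.405
grasp_force: 60.9
```

Call:
play_rows --series '[[[0, 0, 0.0015, 0, 0, 0, 0.3], [0, 0, 0, 0, 0, 0, 0.45], [0, 0, 0, 0, 0, 0, 0.6], [0, 0, 0, 0, 0, 0, 0.8], [0, 0, 0, 0, 0, 0, 1], [0, 0, 0, 0, 0, 0, 1], [0, 0, 0.02, 0, 0, 0, 1], [0, 0, 0.04, 0, 0, 0, 1], [0, 0, 0.05, 0, 0, 0, 1], [0, 0, 0.05, 0, 0, 0, 1]]]'

```text
time: 9.15
tool_pos: [0.4564, -0.1667, 0.1739]
tool_rot: [-0.001, 0.09, 0.996, 0.0]
contact_force: [0.8, -1.2, 0.8]
gripper_width: 0.998
grasp_force: 0.0
```

Call:
play_rows --series '[[[0.02, 0.019, 0.04, 0, 0, 0, 1], [0.03, 0.028, 0.02, 0, 0, 0, 1], [0.03, 0.028, 0, 0, 0, 0, 1], [0.03, 0.028, 0, 0, 0, 0, 1], [0.03, 0.028, 0, 0, 0, 0, 1], [0.02, 0.019, 0, 0, 0, 0, 1], [0.01, 0.008, 0, 0, 0, 0, 1], [0, 0, 0, 0, 0, 0, 1], [0, 0, 0, 0, 0, 0, 1]]]'

```text
time: 10.05
tool_pos: [0.6265, -0.0097, 0.2325]
tool_rot: [-0.0, 0.091, 0.996, -0.0]
contact_force: [-0.2, -0.7, 0.4]
gripper_width: 1.002
grasp_force: 0.0
```

Run:
```python
from h import *
st();w=grab('wrist','w4')
t=grab('top','t4');cc=cal('t4')
cv2.imwrite('pics/w4b.png',np.hstack([cv2.resize(w['frame'][140:384,120:420],(490,398),interpolation=cv2.INTER_CUBIC),cv2.resize(t['frame'][175:245,262:332],(300,300),interpolation=cv2.INTER_CUBIC)[[*range(300)]+[299]*98]]))
```

```text
t 10.05 tcp [ 0.6265 -0.0097  0.2325] yaw_y 79.6 z [-1.e-03 -5.e-04 -1.e+00] F [-0.2 -0.7  0.4] w 1.002 g 0.0 j [-0.13  0.06  1.61 -0.    1.48 -1.52]
```

View pics/w4b.png

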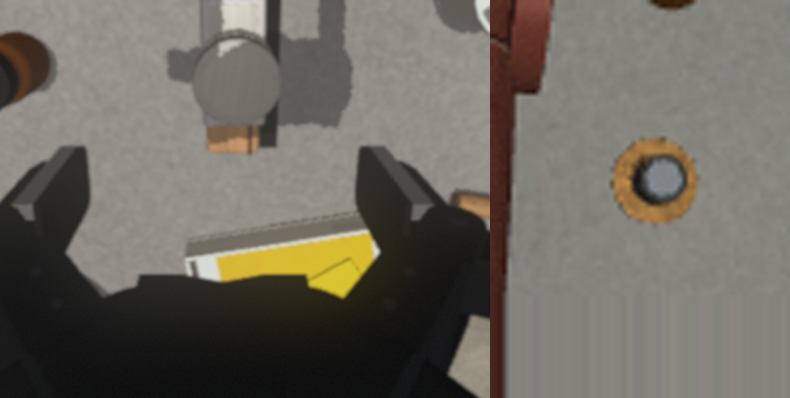

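The loupe stands in the middle of its pad (right crop, lens (663,180) on pad (655,180), offset by parallax). The tin lid is at (236,81) with radius 43 in the left crop.

Run:
```python
from h import *
c=cal('w4'); f=lambda p:np.array(p)/1.6333+[120,140]
print(world(c,f([[236,81],[193,81],[280,81],[236,125]]),.106)*1000)
c=cal('t4'); f=lambda p:(np.array(p)-[490,0])/(300/70)+[262,175]
print(world(c,f([[663,180]]),.044)*1000, world(c,f([[655,180]]),.004)*1000)
```

```text
[[638.45051167  -3.74815246 106.        ]
 [633.61113736 -30.22438019 106.        ]
 [643.40556779  23.3556738  106.        ]
 [667.4449607   -8.79319311 106.        ]]
[[ 453.51436318 -169.58577946   44.        ]] [[ 455.74648919 -169.27377842    4.        ]]
```

Call:
play_rows --series '[[[0.012, 0.006, 0, 0, 0, 0, 1], [0, 0, -0.02, 0, 0, 0, 1], [0, 0, -0.035, 0, 0, 0, 1], [0, 0, -0.035, 0, 0, 0, 1], [0, 0, -0.03, 0, 0, 0, 1], [0, 0, -0.025, 0, 0, 0, 1], [0, 0, -0.01, 0, 0, 0, 1], [0, 0, -0.005, 0, 0, 0, 1], [0, 0, 0, 0, 0, 0, 1], [0, 0, 0, 0, 0, 0, 0.9]]]'

```text
time: 11.15
tool_pos: [0.6404, -0.0032, 0.0747]
tool_rot: [0.001, 0.09, 0.996, -0.0]
contact_force: [-0.2, -0.2, 0.3]
gripper_width: 0.901
grasp_force: 0.0
```

Call:
play_rows --series '[[[0, 0, 0, 0, 0, 0, 0.8], [0, 0, 0, 0, 0, 0, 0.7], [0, 0, 0, 0, 0, 0, 0.6], [0, 0, 0, 0, 0, 0, 0.5], [0, 0, 0, 0, 0, 0, 0.4], [0, 0, 0, 0, 0, 0, 0.4], [0, 0, 0, 0, 0, 0, 0.4]]]'

```text
time: 11.85
tool_pos: [0.6401, -0.0031, 0.0744]
tool_rot: [0.001, 0.09, 0.996, -0.0]
contact_force: [-1.0, 0.9, 6.2]
gripper_width: 0.636
grasp_force: 64.1
```

Call:
play_rows --series '[[[0, 0, 0.005, 0, 0, 0, 0.4], [0, 0, 0.015, 0, 0, 0, 0.4], [0, 0, 0.03, 0, 0, 0, 0.4], [0, 0, 0.025, 0, 0, 0, 0.4], [-0.004, -0.013, 0.005, 0, 0, 0, 0.4], [-0.008, -0.025, 0, 0, 0, 0, 0.4], [-0.01, -0.032, 0, 0, 0, 0, 0.4], [-0.011, -0.035, 0, 0, 0, 0, 0.4], [-0.011, -0.035, 0, 0, 0, 0, 0.4], [-0.011, -0.035, 0, 0, 0, 0, 0.4]]]'

```text
time: 12.85
tool_pos: [0.5822, -0.1798, 0.1515]
tool_rot: [-0.001, 0.091, 0.996, 0.0]
contact_force: [0.2, -1.6, -1.5]
gripper_width: 0.638
grasp_force: 63.7
```

Call:
play_rows --series '[[[-0.011, -0.035, 0, 0, 0, 0, 0.4], [-0.011, -0.035, 0, 0, 0, 0, 0.4], [-0.011, -0.035, 0, 0, 0, 0, 0.4], [-0.011, -0.035, 0, 0, 0, 0, 0.4], [-0.011, -0.034, 0, 0, 0, 0, 0.4], [-0.008, -0.025, 0, 0, 0, 0, 0.4], [-0.005, -0.015, 0, 0, 0, 0, 0.4], [-0.002, -0.008, 0, 0, 0, 0, 0.4], [0, 0, 0, 0, 0, 0, 0.4], [0, 0, 0, 0, 0, 0, 0.4]]]'

```text
time: 13.85
tool_pos: [0.5143, -0.3991, 0.1524]
tool_rot: [-0.0, 0.09, 0.996, 0.0]
contact_force: [0.8, 0.4, -1.2]
gripper_width: 0.641
grasp_force: 63.7
```

Run:
```python
from h import *
st();w=grab('wrist','w5');c=cal('w5')
m=cv2.inRange(cv2.cvtColor(w['frame'],cv2.COLOR_BGR2HSV),(8,90,40),(20,255,255))
for k in cv2.findContours(m,cv2.RETR_EXTERNAL,cv2.CHAIN_APPROX_NONE)[0]:
    if cv2.contourArea(k)<800: continue
    w=world(c,k.reshape(-1,2),.004)[:,:2]*1000
    print(k.mean((0,1)), 'ext',w.min(0).round(),w.max(0).round(), (w.min(0)+w.max(0))/2)
```

```text
t 13.85 tcp [ 0.5143 -0.3991  0.1524] yaw_y 79.67 z [-3.e-04  1.e-03 -1.e+00] F [ 0.8  0.4 -1.2] w 0.641 g 63.7 j [-0.77  0.17  1.62  0.    1.35 -2.16]
[464.83615819 231.98305085] ext [ 592. -210.] [ 670. -128.] [ 631.05248727 -168.69425171]
[254.97142857 167.40952381] ext [ 473. -443.] [ 541. -359.] [ 507.20531249 -400.96443727]
[466.74485597  80.34979424] ext [ 425. -201.] [ 490. -143.] [ 457.56068742 -171.71940821]
[105.68311688  93.75324675] ext [ 318. -540.] [ 505. -532.] [ 411.2535503  -536.00168061]
```

View pics/w5.png

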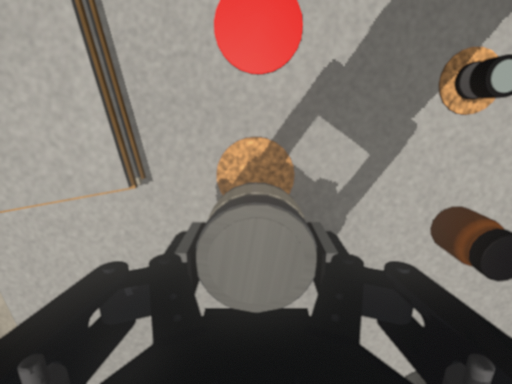

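The tin is held level at (257,255) above the cork pad at (255,167), whose centre works out to about (515.5,-400.5) mm. Lowering it.

Call:
play_rows --series '[[[0.001, -0.001, -0.015, 0, 0, 0, 0.4], [0, 0, -0.03, 0, 0, 0, 0.4], [0, 0, -0.03, 0, 0, 0, 0.4], [0, 0, -0.025, 0, 0, 0, 0.4], [0, 0, -0.02, 0, 0, 0, 0.4], [0, 0, -0.01, 0, 0, 0, 0.4], [0, 0, -0.005, 0, 0, 0, 0.4], [0, 0, -0.002, 0, 0, 0, 0.4], [0, 0, 0, 0, 0, 0, 0.4], [0, 0, 0, 0, 0, 0, 0.4]]]'

```text
time: 14.9
tool_pos: [0.5158, -0.4017, 0.0172]
tool_rot: [0.001, 0.09, 0.996, -0.001]
contact_force: [0.1, -0.2, -2.0]
gripper_width: 0.638
grasp_force: 63.7
```

Call:
play_rows --series '[[[0, 0, -0.001, 0, 0, 0, 0.4], [0, 0, 0, 0, 0, 0, 0.4]]]'

```text
time: 15.1
tool_pos: [0.5153, -0.4013, 0.0154]
tool_rot: [0.0, 0.09, 0.996, -0.0]
contact_force: [-0.0, -0.0, -1.6]
gripper_width: 0.638
grasp_force: 63.7
```

Call:
play_rows --series '[[[0, 0, -0.001, 0, 0, 0, 0.4], [0, 0, 0, 0, 0, 0, 0.4]]]'

```text
time: 15.3
tool_pos: [0.515, -0.401, 0.0138]
tool_rot: [-0.0, 0.09, 0.996, 0.0]
contact_force: [-0.9, -0.6, -1.8]
gripper_width: 0.637
grasp_force: 63.7
```

Call:
play_rows --series '[[[0, 0, -0.001, 0, 0, 0, 0.4], [0, 0, 0, 0, 0, 0, 0.4]]]'

```text
time: 15.5
tool_pos: [0.515, -0.4009, 0.0126]
tool_rot: [-0.0, 0.09, 0.996, 0.0]
contact_force: [-0.2, -0.4, -1.8]
gripper_width: 0.643
grasp_force: 63.7
```

Call:
play_rows --series '[[[0, 0, -0.001, 0, 0, 0, 0.4], [0, 0, 0, 0, 0, 0, 0.4]]]'

```text
time: 15.7
tool_pos: [0.5152, -0.4012, 0.0124]
tool_rot: [0.0, 0.09, 0.996, -0.0]
contact_force: [-1.8, 1.8, 2.3]
gripper_width: 0.64
grasp_force: 64.1
```

Call:
play_rows --series '[[[0, 0, 0, 0, 0, 0, 0.6], [0, 0, 0, 0, 0, 0, 0.7], [0, 0, 0, 0, 0, 0, 0.8], [0, 0, 0, 0, 0, 0, 0.9], [0, 0, 0, 0, 0, 0, 1], [0, 0, 0, 0, 0, 0, 1], [0, 0, 0.02, 0, 0, 0, 1], [0, 0, 0.04, 0, 0, 0, 1], [0, 0, 0.05, 0, 0, 0, 1], [0, 0, 0.05, 0, 0, 0, 1]]]'

```text
time: 16.7
tool_pos: [0.5146, -0.4006, 0.1727]
tool_rot: [-0.001, 0.09, 0.996, 0.0]
contact_force: [0.3, -0.6, 0.8]
gripper_width: 0.996
grasp_force: 0.0
```

Call:
play_rows --series '[[[0.004, 0.025, 0.02, 0, 0, 0, 1], [0.008, 0.035, 0.02, 0, 0, 0, 1], [0.008, 0.036, 0, 0, 0, 0, 1], [0.008, 0.036, 0, 0, 0, 0, 1], [0.008, 0.036, 0, 0, 0, 0, 1], [0.008, 0.036, 0, 0, 0, 0, 1], [0.008, 0.036, 0, 0, 0, 0, 1], [0.008, 0.036, 0, 0, 0, 0, 1], [0.008, 0.036, 0, 0, 0, 0, 1], [0.008, 0.036, 0, 0, 0, 0, 1]]]'

```text
time: 17.7
tool_pos: [0.5912, -0.0515, 0.2119]
tool_rot: [0.0, 0.09, 0.996, -0.0]
contact_force: [0.4, -0.4, -0.0]
gripper_width: 1.001
grasp_force: 0.0
```

Call:
play_rows --series '[[[0.006, 0.025, 0, 0, 0, 0, 1], [0.003, 0.012, 0, 0, 0, 0, 1], [0, 0, 0, 0, 0, 0, 1], [0, 0, 0, 0, 0, 0, 1]]]'

```text
time: 18.1
tool_pos: [0.6, -0.0168, 0.2117]
tool_rot: [-0.0, 0.091, 0.996, -0.0]
contact_force: [0.0, -0.5, -0.2]
gripper_width: 1.0
grasp_force: 0.0
```

Run:
```python
from h import *
st();w=grab('wrist','w6')
t=grab('top','t6');s=grab('scene','s6')
cv2.imwrite('pics/w6b.png',np.vstack([cv2.resize(w['frame'][120:270,180:380],(560,420),interpolation=cv2.INTER_CUBIC),np.hstack([cv2.resize(t['frame'][170:230,340:400],(180,180),interpolation=cv2.INTER_CUBIC),cv2.resize(s['frame'][180:300,80:330],(380,180),interpolation=cv2.INTER_CUBIC)])]))
```

```text
t 18.1 tcp [ 0.6    -0.0168  0.2117] yaw_y 79.61 z [-3.e-04 -6.e-04 -1.e+00] F [ 0.  -0.5 -0.2] w 1.0 g 0.0 j [-0.15  0.01  1.69 -0.    1.44 -1.54]
```

View pics/w6b.png

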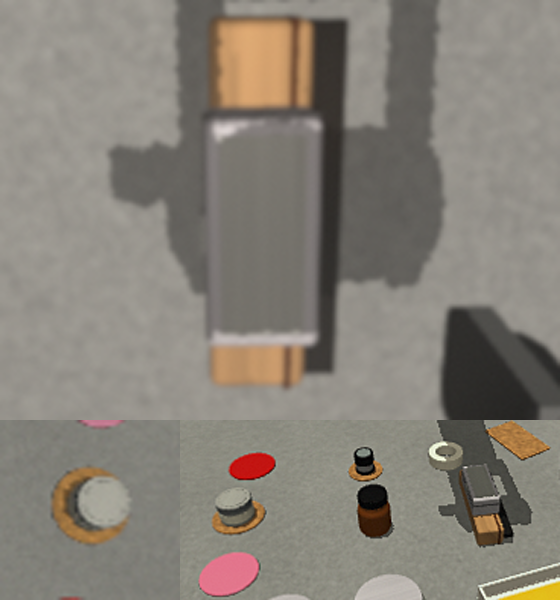

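The tin and loupe stand on their pads. The box top corners are about (208,118), (323,121), (318,345), (208,342), and the squeegee ends are at (262,20) and (255,384).

Run:
```python
from h import *
c=cal('w6'); f=lambda p:np.array(p)/2.8+[180,120]
W=lambda p,z:world(c,f(p),z)[:,:2]*1000
b=W([[208,118],[323,121],[318,345],[208,342]],.066); print(b.round(1),b.mean(0).round(1))
for i,j in((0,3),(1,2)): d=b[j]-b[i]; print(np.hypot(*d),np.degrees(np.arctan2(d[1],d[0])))
s=W([[211,20],[313,20],[300,386],[211,383]],.032); print(s.round(1),s.mean(0).round(1))
for i,j in((0,3),(1,2)): d=s[j]-s[i]; print(np.hypot(*d),np.degrees(np.arctan2(d[1],d[0])))
print(W([[346,20],[333,372]],.02).round(1))
c=cal('t6'); print(world(c,[[340+103/3,170+(499-420)/3]],.044)*1000)
```

```text
[[585.6 -16.7]
 [594.6  26.2]
 [687.2  10.9]
 [677.7 -33.6]] [636.3  -3.3]
93.64417062251037 -10.431264263422866
93.90449864350312 -9.403825405931093
[[551.6  -9.3]
 [559.1  32. ]
 [724.7   1.5]
 [715.6 -39.4]] [637.7  -3.8]
166.69560061433796 -10.371424424107957
168.32678252392228 -10.429543277997436
[[562.5  47.3]
 [727.1  18.7]]
[[ 515.37921065 -402.50492407   44.        ]]
```

Call:
play_rows --series '[[[0.018, 0.007, 0, 0, 0, 0, 1], [0.018, 0.0065, -0.01, 0, 0, 0, 1], [0, 0, -0.03, 0, 0, 0, 1], [0, 0, -0.035, 0, 0, 0, 1], [0, 0, -0.035, 0, 0, 0, 1], [0, 0, -0.03, 0, 0, 0, 1], [0, 0, -0.02, 0, 0, 0, 1], [0, 0, -0.01, 0, 0, 0, 1], [0, 0, -0.006, 0, 0, 0, 1], [0, 0, 0, 0, 0, 0, 0.9]]]'

```text
time: 19.25
tool_pos: [0.6362, -0.003, 0.0359]
tool_rot: [-0.0, 0.091, 0.996, -0.0]
contact_force: [-0.3, 0.1, -0.1]
gripper_width: 0.903
grasp_force: 0.0
```

Call:
play_rows --series '[[[0, 0, 0, 0, 0, 0, 0.8], [0, 0, 0, 0, 0, 0, 0.7], [0, 0, 0, 0, 0, 0, 0.6], [0, 0, 0, 0, 0, 0, 0.5], [0, 0, 0, 0, 0, 0, 0.4], [0, 0, 0, 0, 0, 0, 0.35], [0, 0, 0, 0, 0, 0, 0.35], [0, 0, 0, 0, 0, 0, 0.35]]]'

```text
time: 20.05
tool_pos: [0.637, -0.0026, 0.0371]
tool_rot: [0.001, 0.09, 0.996, -0.0]
contact_force: [-0.3, 0.3, 5.4]
gripper_width: 0.527
grasp_force: 63.9
```

Call:
play_rows --series '[[[0, 0, 0.005, 0, 0, 0, 0.35], [0, 0, 0.015, 0, 0, 0, 0.35], [0, 0, 0.03, 0, 0, 0, 0.35], [0, 0, 0.035, 0, 0, 0, 0.35], [-0.008, 0.007, 0.025, 0, 0, 2, 0.35], [-0.018, 0.015, 0.01, 0, 0, 3, 0.35], [-0.026, 0.023, 0, 0, 0, 4, 0.35], [-0.028, 0.025, 0, 0, 0, 4, 0.35], [-0.028, 0.025, 0, 0, 0, 4, 0.35], [-0.028, 0.025, 0, 0, 0, 4, 0.35]]]'

```text
time: 21.05
tool_pos: [0.4984, 0.1182, 0.156]
tool_rot: [-0.0, -0.094, 0.996, 0.0]
contact_force: [0.2, 0.1, -2.8]
gripper_width: 0.526
grasp_force: 63.0
```

Call:
play_rows --series '[[[-0.026, 0.022, 0, 0, 0, 2.7, 0.35], [-0.015, 0.012, 0, 0, 0, 0, 0.35], [-0.005, 0.003, 0, 0, 0, 0, 0.35], [0, 0, 0, 0, 0, 0, 0.35], [0, 0, 0, 0, 0, 0, 0.35]]]'

```text
time: 21.55
tool_pos: [0.4549, 0.1539, 0.1561]
tool_rot: [0.0, -0.116, 0.993, -0.0]
contact_force: [0.6, 0.1, -2.3]
gripper_width: 0.528
grasp_force: 63.1
```

Run:
```python
from h import *
st();w=grab('wrist','w7');c=cal('w7')
t=grab('top','t7')
cv2.imwrite('pics/w7b.png',cv2.resize(w['frame'],(800,600),interpolation=cv2.INTER_CUBIC))
```

```text
t 21.55 tcp [0.4549 0.1539 0.1561] yaw_y 103.27 z [ 9.e-04 -4.e-04 -1.e+00] F [ 0.6  0.1 -2.3] w 0.528 g 63.1 j [ 0.17 -0.25  2.02 -0.    1.37 -1.63]
```

View pics/w7b.png

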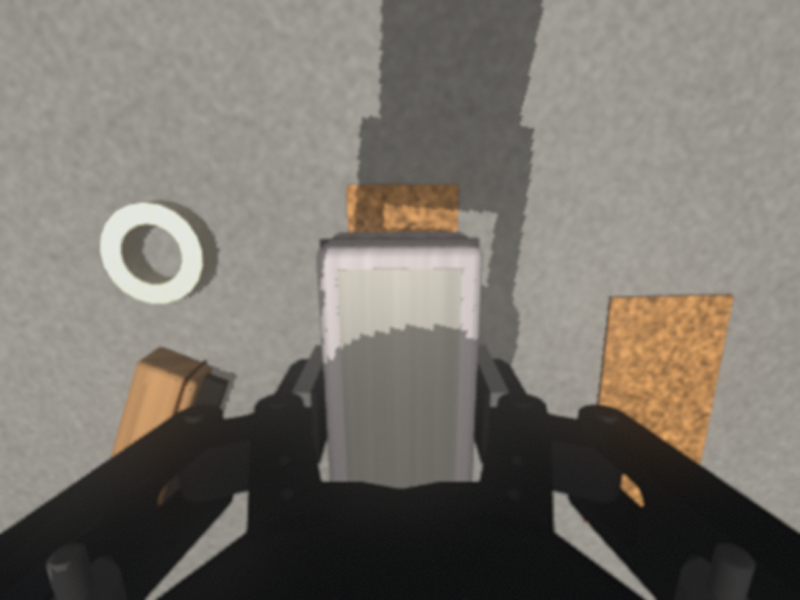

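The box is held aligned, with its near edge at (322..479,245). The pad's near edge is (347,184)-(460,184), the squeegee is at lower left, and the long pad is on the right.

Run:
```python
from h import *
c=cal('w7'); W=lambda p,z:world(c,np.array(p)/1.5625,z)[:,:2]*1000
p=W([[347,184],[460,184]],.004); d=p[1]-p[0]; a=np.degrees(np.arctan2(d[1],d[0])); print(p,np.hypot(*d),'axis yaw',a-90)
u=np.array([np.cos(np.radians(a-90)),np.sin(np.radians(a-90))]); print('pad centre',p.mean(0)+63*u)
b=W([[322,246],[479,245]],.185); d=b[1]-b[0]; a=np.degrees(np.arctan2(d[1],d[0])); print(b,np.hypot(*d),a-90)
u=np.array([np.cos(np.radians(a-90)),np.sin(np.radians(a-90))]); print('box centre',b.mean(0)+48*u)
l=W([[611,295],[732,295]],.004); d=l[1]-l[0]; a=np.degrees(np.arctan2(d[1],d[0])); print('long',l,np.hypot(*d),a-90)
u=np.array([np.cos(np.radians(a-90)),np.sin(np.radians(a-90))]); print('long centre',l.mean(0)+100*u)
```

```text
[[404.65700784 104.60717519]
 [387.23979078 178.18354865]] 75.60980215454701 axis yaw 13.31806726451839
pad centre [457.25409508 155.90782781]
[[413.28119453 121.36545956]
 [403.33104483 162.25984109]] 42.0874793695789 13.675100475236732
box centre [454.94541343 153.16061397]
long [[436.68170459 304.6398671 ]
 [416.29553124 390.93411652]] 88.6695750968566 13.291873617301718
long centre [523.80976706 370.77816249]
```

Call:
play_rows --series '[[[0.0015, 0.0015, -0.015, 0, 0, 0, 0.35], [0, 0, -0.03, 0, 0, 0, 0.35], [0, 0, -0.03, 0, 0, 0, 0.35], [0, 0, -0.03, 0, 0, 0, 0.35], [0, 0, -0.02, 0, 0, 0, 0.35], [0, 0, -0.01, 0, 0, 0, 0.35], [0, 0, -0.005, 0, 0, 0, 0.35], [0, 0, -0.002, 0, 0, 0, 0.35], [0, 0, 0, 0, 0, 0, 0.35], [0, 0, 0, 0, 0, 0, 0.35]]]'

```text
time: 22.65
tool_pos: [0.4566, 0.1561, 0.015]
tool_rot: [0.001, -0.116, 0.993, 0.0]
contact_force: [-0.0, 0.0, -2.5]
gripper_width: 0.524
grasp_force: 63.2
```

Call:
play_rows --series '[[[0, 0, -0.001, 0, 0, 0, 0.35], [0, 0, 0, 0, 0, 0, 0.35], [0, 0, -0.001, 0, 0, 0, 0.35], [0, 0, 0, 0, 0, 0, 0.35]]]'

```text
time: 23.05
tool_pos: [0.4555, 0.156, 0.0118]
tool_rot: [-0.0, -0.116, 0.993, -0.0]
contact_force: [0.8, 0.3, -2.4]
gripper_width: 0.529
grasp_force: 63.2
```

Call:
play_rows --series '[[[0, 0, -0.001, 0, 0, 0, 0.35], [0, 0, 0, 0, 0, 0, 0.35]]]'

```text
time: 23.25
tool_pos: [0.4554, 0.1559, 0.0106]
tool_rot: [-0.0, -0.116, 0.993, -0.0]
contact_force: [-0.0, -0.1, -2.2]
gripper_width: 0.528
grasp_force: 63.2
```

Call:
play_rows --series '[[[0, 0, -0.001, 0, 0, 0, 0.35], [0, 0, 0, 0, 0, 0, 0.35]]]'

```text
time: 23.45
tool_pos: [0.4554, 0.1559, 0.0096]
tool_rot: [-0.0, -0.116, 0.993, -0.0]
contact_force: [0.1, -0.6, -2.7]
gripper_width: 0.528
grasp_force: 63.2
```

Call:
play_rows --series '[[[0, 0, -0.001, 0, 0, 0, 0.35], [0, 0, 0, 0, 0, 0, 0.35]]]'

```text
time: 23.65
tool_pos: [0.4557, 0.156, 0.0091]
tool_rot: [0.0, -0.116, 0.993, -0.0]
contact_force: [-1.5, -0.1, 1.1]
gripper_width: 0.531
grasp_force: 63.6
```

Call:
play_rows --series '[[[0, 0, 0, 0, 0, 0, 0.5], [0, 0, 0, 0, 0, 0, 0.6], [0, 0, 0, 0, 0, 0, 0.7], [0, 0, 0, 0, 0, 0, 0.85], [0, 0, 0, 0, 0, 0, 1], [0, 0, 0, 0, 0, 0, 1], [0, 0, 0.02, 0, 0, 0, 1], [0, 0, 0.04, 0, 0, 0, 1], [0, 0, 0.05, 0, 0, 0, 1], [0, 0, 0.05, 0, 0, 0, 1]]]'

```text
time: 24.65
tool_pos: [0.4548, 0.1558, 0.1699]
tool_rot: [-0.001, -0.116, 0.993, -0.0]
contact_force: [0.8, 0.9, 0.3]
gripper_width: 1.001
grasp_force: 0.0
```

Call:
play_rows --series '[[[0.014, -0.015, 0.02, 0, 0, -2.7, 1], [0.025, -0.027, 0.02, 0, 0, -4, 1], [0.025, -0.027, 0, 0, 0, -4, 1], [0.025, -0.027, 0, 0, 0, -4, 1], [0.025, -0.027, 0, 0, 0, -4, 1], [0.02, -0.022, 0, 0, 0, -4, 1], [0.01, -0.011, 0, 0, 0, -1, 1], [0, 0, 0, 0, 0, 0, 1], [0, 0, 0, 0, 0, 0, 1], [0, 0, 0, 0, 0, 0, 1]]]'

```text
time: 25.65
tool_pos: [0.5988, 0.0011, 0.2087]
tool_rot: [-0.0, 0.089, 0.996, 0.0]
contact_force: [0.0, -0.6, -0.2]
gripper_width: 0.999
grasp_force: 0.0
```

Run:
```python
from h import *
st();w=grab('wrist','w8')
t=grab('top','t8')
cv2.imwrite('pics/w8b.png',np.hstack([cv2.resize(w['frame'][120:300,170:390],(500,409),interpolation=cv2.INTER_CUBIC),cv2.resize(t['frame'][170:270,165:240],(300,400),interpolation=cv2.INTER_CUBIC)[[*range(400)]+[399]*9]]))
```

```text
t 25.65 tcp [0.5988 0.0011 0.2087] yaw_y 79.73 z [-5.e-04  4.e-04 -1.e+00] F [ 0.  -0.6 -0.2] w 0.999 g 0.0 j [-0.12  0.01  1.7   0.    1.44 -1.51]
```

View pics/w8b.png

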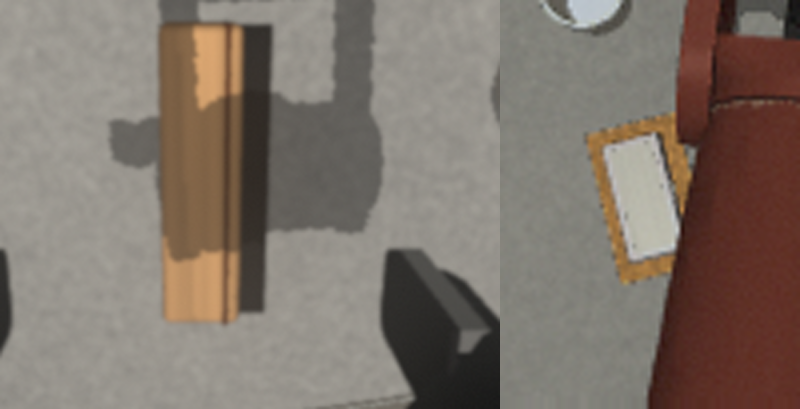

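The box lies centred and lined up on its pad (right). The squeegee wood corners are (160,25), (243,25), (240,322), (164,321), and the blade edge runs (272,25)-(264,312).

Run:
```python
from h import *
c=cal('w8'); f=lambda p:np.array(p)/2.2727+[170,120]
W=lambda p,z:world(c,f(p),z)[:,:2]*1000
s=W([[160,25],[243,25],[240,322],[164,321]],.032); print(s.round(1),s.mean(0).round(1))
for i,j in((0,3),(1,2)): d=s[j]-s[i]; print(np.hypot(*d),np.degrees(np.arctan2(d[1],d[0])))
b=W([[272,25],[264,312]],.02);d=b[1]-b[0]; print(b,np.degrees(np.arctan2(d[1],d[0])))
y=np.array([np.sin(np.radians(10.3)),np.cos(np.radians(10.3))]); m=s.mean(0)
print('outline centre',m+8*y, 'y half-extents',(b.mean(0)-m)@y)
```

```text
[[551.4  -9. ]
 [558.9  32.2]
 [724.5   4.1]
 [716.1 -38.9]] [637.7  -2.9]
167.30593600791894 -10.291254981477298
168.00440082194305 -9.640863059854217
[[562.50810178  47.95482823]
 [727.63305384  18.92314754]] -9.971627568501019
outline centre [639.15709313   4.99528978] y half-extents 37.042673148801974
```

Call:
play_rows --series '[[[0.02, 0.002, 0, 0, 0, 0.1, 1], [0.0205, 0.002, -0.01, 0, 0, 0, 1], [0, 0, -0.03, 0, 0, 0, 1], [0, 0, -0.035, 0, 0, 0, 1], [0, 0, -0.035, 0, 0, 0, 1], [0, 0, -0.035, 0, 0, 0, 1], [0, 0, -0.03, 0, 0, 0, 1], [0, 0, -0.018, 0, 0, 0, 1], [0, 0, -0.008, 0, 0, 0, 1], [0, 0, 0, 0, 0, 0, 1]]]'

```text
time: 26.75
tool_pos: [0.6396, 0.0043, 0.0073]
tool_rot: [-0.001, 0.089, 0.996, 0.0]
contact_force: [-1.2, 0.2, -0.1]
gripper_width: 1.0
grasp_force: 0.0
```

Call:
play_rows --series '[[[0, 0, -0.002, 0, 0, 0, 1], [0, 0, -0.002, 0, 0, 0, 1], [0, 0, 0, 0, 0, 0, 1]]]'

```text
time: 27.05
tool_pos: [0.6409, 0.0039, 0.005]
tool_rot: [0.001, 0.09, 0.996, -0.0]
contact_force: [-0.5, 0.0, 1.0]
gripper_width: 1.0
grasp_force: 0.0
```

Call:
play_rows --series '[[[-0.001, 0.001, -0.002, 0, 0, 0, 1], [0, 0, 0, 0, 0, 0, 0.9], [0, 0, 0, 0, 0, 0, 0.8], [0, 0, 0, 0, 0, 0, 0.72], [0, 0, 0, 0, 0, 0, 0.65], [0, 0, 0, 0, 0, 0, 0.55], [0, 0, 0, 0, 0, 0, 0.5], [0, 0, 0, 0, 0, 0, 0.5], [0, 0, 0, 0, 0, 0, 0.5]]]'

```text
time: 27.95
tool_pos: [0.6396, 0.0048, 0.0024]
tool_rot: [0.0, 0.09, 0.996, -0.0]
contact_force: [0.4, -1.7, 4.4]
gripper_width: 0.689
grasp_force: 65.6
```

```bash
python3 -c "from h import *; st()"
```

```text
t 27.95 tcp [0.6396 0.0048 0.0024] yaw_y 79.72 z [ 1.e-03 -2.e-04 -1.e+00] F [ 0.4 -1.7  4.4] w 0.689 g 65.6 j [-0.11  0.32  1.72 -0.    1.1  -1.5 ]
```

Call:
play_rows --series '[[[0, 0, 0.004, 0, 0, 0, 0.5], [0, 0, 0.008, 0, 0, 0, 0.5], [0, 0, 0.015, 0, 0, 0, 0.5], [0, 0, 0.025, 0, 0, 0, 0.5], [0, 0, 0.03, 0, 0, 0, 0.5], [0, 0, 0.03, 0, 0, 0, 0.5], [0, 0, 0.018, 0, 0, 0, 0.5], [0, 0, 0, 0, 0, 0, 0.5]]]'

```text
time: 28.75
tool_pos: [0.6415, 0.0048, 0.1364]
tool_rot: [0.004, 0.089, 0.996, -0.0]
contact_force: [0.7, -0.2, -1.3]
gripper_width: 0.684
grasp_force: 65.0
```

Run:
```python
from h import *
st();w=grab('wrist','w9');s=grab('scene','s9')
cv2.imwrite('pics/w9b.png',np.hstack([cv2.resize(w['frame'],(400,300)),cv2.resize(s['frame'][60:260,190:456],(400,300),interpolation=cv2.INTER_CUBIC)]))
```

```text
t 28.75 tcp [0.6415 0.0048 0.1364] yaw_y 79.73 z [ 7.5e-03 -8.0e-04 -1.0e+00] F [ 0.7 -0.2 -1.3] w 0.684 g 65.0 j [-0.11  0.16  1.66  0.    1.31 -1.5 ]
```

View pics/w9b.png

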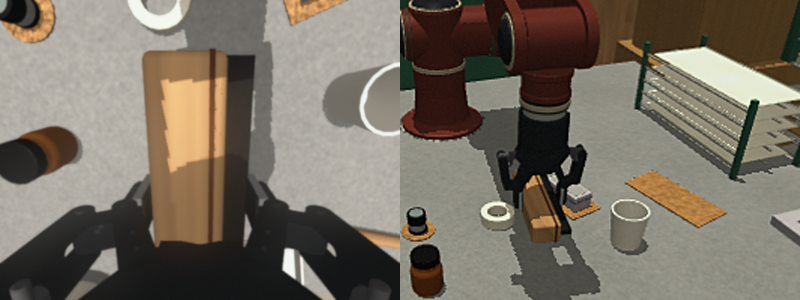

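The squeegee is held level with its blade on the +y side, and the way past the cup is clear at this height.

Call:
play_rows --series '[[[-0.004, 0.012, 0, 0, 0, 1, 0.5], [-0.008, 0.025, 0, 0, 0, 2, 0.5], [-0.01, 0.033, 0, 0, 0, 3, 0.5], [-0.01, 0.033, 0, 0, 0, 3, 0.5], [-0.01, 0.033, 0, 0, 0, 3, 0.5], [-0.01, 0.033, 0, 0, 0, 3, 0.5], [-0.01, 0.033, 0, 0, 0, 3, 0.5], [-0.01, 0.033, 0, 0, 0, 3, 0.5], [-0.01, 0.033, 0, 0, 0, 2, 0.5], [-0.01, 0.033, 0, 0, 0, 0.8, 0.5]]]'

```text
time: 29.85
tool_pos: [0.5446, 0.3074, 0.1293]
tool_rot: [-0.002, -0.119, 0.993, -0.0]
contact_force: [0.2, 0.0, -2.7]
gripper_width: 0.686
grasp_force: 65.0
```

Call:
play_rows --series '[[[-0.01, 0.03, 0, 0, 0, 0, 0.5], [-0.008, 0.02, 0, 0, 0, 0, 0.5], [-0.006, 0.012, 0, 0, 0, 0, 0.5], [-0.002, 0.004, 0, 0, 0, 0, 0.5], [0, 0, 0, 0, 0, 0, 0.5], [0, 0, 0, 0, 0, 0, 0.5]]]'

```text
time: 30.45
tool_pos: [0.5212, 0.3711, 0.1314]
tool_rot: [-0.0, -0.117, 0.993, -0.0]
contact_force: [-0.4, -0.3, -1.4]
gripper_width: 0.689
grasp_force: 65.0
```

Run:
```python
from h import *
st();w=grab('wrist','w10')
cv2.imwrite('pics/w10b.png',cv2.resize(w['frame'],(800,600),interpolation=cv2.INTER_CUBIC))
```

```text
t 30.45 tcp [0.5212 0.3711 0.1314] yaw_y 103.49 z [-4.e-04 -7.e-04 -1.e+00] F [-0.4 -0.3 -1.4] w 0.689 g 65.0 j [ 0.5   0.17  1.66 -0.    1.31 -1.3 ]
```

View pics/w10b.png

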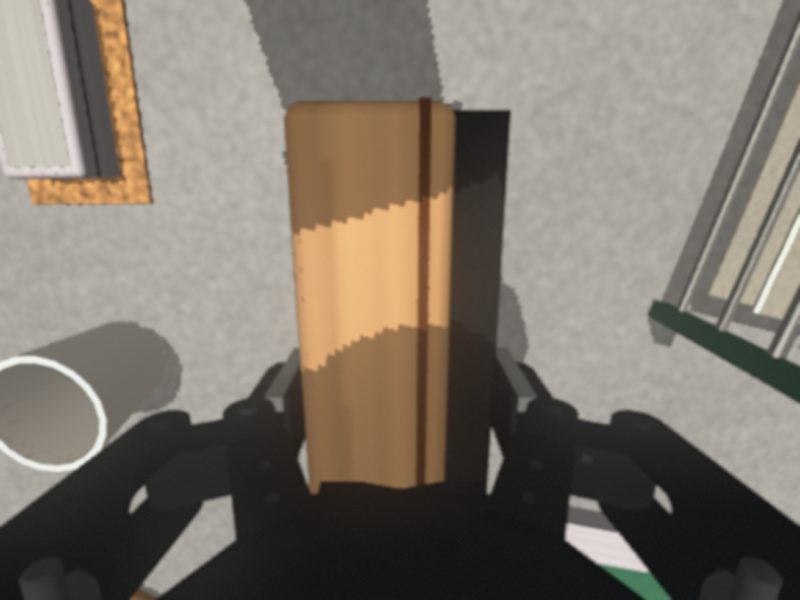

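The squeegee fully hides the pad. The rack post is at (660,320), clear of the gripper. I check squeegee yaw and centre, and the pad yaw from an earlier clear view.

Run:
```python
from h import *
c=cal('w10'); W=lambda p,z:world(c,np.array(p)/1.5625,z)[:,:2]*1000
b=W([[287,105],[455,105]],.161); d=b[1]-b[0]; a=np.degrees(np.arctan2(d[1],d[0]))-90; u=np.array([np.cos(np.radians(a)),np.sin(np.radians(a))]); v=np.array([-u[1],u[0]])
print(np.hypot(*d),a,'outline centre',b.mean(0)+85*u+8*v)
for z in(0,.1,.2): print('post',z,W([[660,320]],z))
for n in('t0','t4','t6','w7','w1'):
    c=cal(n); im=cv2.imread(f'pics/{n}.png'); m=cv2.inRange(cv2.cvtColor(im,cv2.COLOR_BGR2HSV),(8,80,60),(20,255,255))
    for k in cv2.findContours(m,cv2.RETR_EXTERNAL,cv2.CHAIN_APPROX_NONE)[0]:
        w=world(c,k.reshape(-1,2),.004)[:,:2]*1000
        if cv2.contourArea(k)>500 and np.hypot(*(w.mean(0)-[522,371]))<40:
            print(n,cv2.minAreaRect(w.astype(np.float32)))
            mm=np.zeros(m.shape,np.uint8); cv2.drawContours(mm,[k],-1,1,-1); ys,xs=np.nonzero(mm); ww=world(c,np.c_[xs,ys],.004)[:,:2]*1000
            e,V=np.linalg.eigh(np.cov(ww.T)); print('  moments',ww.mean(0),np.degrees(np.arctan(V[1,1]/V[0,1])))
```

```text
41.27767390699148 13.487192961958172 outline centre [523.24669077 371.21271191]
post 0 [[507.78897249 549.09660174]]
post 0.1 [[489.25175086 478.0330433 ]]
post 0.2 [[470.71452923 406.96948486]]
t0 ((521.7447509765625, 372.3255310058594), (199.97938537597656, 90.66094207763672), 14.583133697509766)
  moments [520.89957532 371.95948309] 14.525827028172074
t4 ((521.6492919921875, 372.3006896972656), (199.78211975097656, 90.66094207763672), 14.583133697509766)
  moments [520.85140925 371.91924044] 14.52634990742088
t6 ((521.6492919921875, 372.3006896972656), (199.78211975097656, 90.66094207763672), 14.583133697509766)
  moments [520.80342192 371.90684045] 14.477630387041959
w1 ((525.452392578125, 369.51922607421875), (199.7648162841797, 91.21285247802734), 14.516626358032227)
  moments [520.033984   368.26363727] 14.57041496438134
```

Call:
play_rows --series '[[[0.0005, 0.001, -0.012, 0, 0, 0.9, 0.5], [0, 0, -0.025, 0, 0, 0, 0.5], [0, 0, -0.03, 0, 0, 0, 0.5], [0, 0, -0.025, 0, 0, 0, 0.5], [0, 0, -0.015, 0, 0, 0, 0.5], [0, 0, -0.008, 0, 0, 0, 0.5], [0, 0, -0.004, 0, 0, 0, 0.5], [0, 0, -0.001, 0, 0, 0, 0.5], [0, 0, 0, 0, 0, 0, 0.5], [0, 0, 0, 0, 0, 0, 0.5]]]'

```text
time: 31.5
tool_pos: [0.5225, 0.3735, 0.0132]
tool_rot: [0.001, -0.126, 0.992, 0.0]
contact_force: [-0.7, -0.2, -2.0]
gripper_width: 0.689
grasp_force: 65.0
```

```bash
python3 -c "from h import *; st()"
```

```text
t 31.5 tcp [0.5225 0.3735 0.0132] yaw_y 104.43 z [ 0.0021  0.0012 -1.    ] F [-0.7 -0.2 -2. ] w 0.689 g 65.0 j [ 0.5   0.31  1.71 -0.    1.12 -1.32]
```

Call:
play_rows --series '[[[0, -0.001, -0.001, 0, 0, 0, 0.5], [0, 0, 0, 0, 0, 0, 0.5], [0, 0, -0.001, 0, 0, 0, 0.5], [0, 0, 0, 0, 0, 0, 0.5]]]'

```text
time: 31.9
tool_pos: [0.5215, 0.3719, 0.0097]
tool_rot: [-0.0, -0.126, 0.992, -0.0]
contact_force: [0.4, 0.5, -2.3]
gripper_width: 0.683
grasp_force: 65.0
```

Call:
play_rows --series '[[[0, 0, -0.001, 0, 0, 0, 0.5], [0, 0, 0, 0, 0, 0, 0.5]]]'

```text
time: 32.1
tool_pos: [0.5215, 0.3719, 0.0086]
tool_rot: [-0.0, -0.126, 0.992, -0.0]
contact_force: [0.1, -0.2, -2.4]
gripper_width: 0.685
grasp_force: 65.0
```

Call:
play_rows --series '[[[0, 0, -0.001, 0, 0, 0, 0.5], [0, 0, 0, 0, 0, 0, 0.5]]]'

```text
time: 32.3
tool_pos: [0.5215, 0.3719, 0.0076]
tool_rot: [-0.0, -0.126, 0.992, -0.0]
contact_force: [-0.7, 0.1, -2.6]
gripper_width: 0.683
grasp_force: 65.0
```

Call:
play_rows --series '[[[0, 0, -0.001, 0, 0, 0, 0.5], [0, 0, 0, 0, 0, 0, 0.5]]]'

```text
time: 32.5
tool_pos: [0.5215, 0.3719, 0.0066]
tool_rot: [-0.0, -0.126, 0.992, -0.0]
contact_force: [-1.9, -0.4, -2.0]
gripper_width: 0.682
grasp_force: 65.0
```

Call:
play_rows --series '[[[0, 0, -0.001, 0, 0, 0, 0.5], [0, 0, 0, 0, 0, 0, 0.5]]]'

```text
time: 32.7
tool_pos: [0.5217, 0.372, 0.0063]
tool_rot: [0.0, -0.126, 0.992, 0.0]
contact_force: [-2.1, -1.1, 1.3]
gripper_width: 0.683
grasp_force: 65.6
```

Contact. I release, rise, and back away toward the middle so the pads can be seen.

Call:
play_rows --series '[[[0, 0, 0, 0, 0, 0, 0.66], [0, 0, 0, 0, 0, 0, 0.75], [0, 0, 0, 0, 0, 0, 0.85], [0, 0, 0, 0, 0, 0, 1], [0, 0, 0, 0, 0, 0, 1], [0, 0, 0.01, 0, 0, 0, 1], [0, 0, 0.03, 0, 0, 0, 1], [0, 0, 0.04, 0, 0, 0, 1], [0, 0, 0.05, 0, 0, 0, 1], [0, 0, 0.05, 0, 0, 0, 1]]]'

```text
time: 33.7
tool_pos: [0.5212, 0.3717, 0.1879]
tool_rot: [-0.0, -0.126, 0.992, -0.0]
contact_force: [-0.2, 1.7, 0.0]
gripper_width: 1.002
grasp_force: 0.0
```

Call:
play_rows --series '[[[0, -0.02, 0.04, 0, 0, 0, 1], [0, -0.03, 0.03, 0, 0, 0, 1], [0, -0.035, 0, 0, 0, 0, 1], [0, -0.035, 0, 0, 0, 0, 1], [0, -0.035, 0, 0, 0, 0, 1], [0, -0.035, 0, 0, 0, 0, 1], [0, -0.035, 0, 0, 0, 0, 1], [0, -0.035, 0, 0, 0, 0, 1], [0, -0.035, 0, 0, 0, 0, 1], [0, -0.02, 0, 0, 0, 0, 1]]]'

```text
time: 34.7
tool_pos: [0.5214, 0.0548, 0.2568]
tool_rot: [0.001, -0.125, 0.992, -0.0]
contact_force: [0.1, 0.5, 0.7]
gripper_width: 1.003
grasp_force: 0.0
```

Call:
play_rows --series '[[[0, -0.01, 0, 0, 0, 0, 1], [0, 0, 0, 0, 0, 0, 1], [0, 0, 0, 0, 0, 0, 1]]]'

```text
time: 35.0
tool_pos: [0.5216, 0.0475, 0.2561]
tool_rot: [0.0, -0.126, 0.992, 0.0]
contact_force: [0.7, 0.7, 0.0]
gripper_width: 0.996
grasp_force: 0.0
```

Run:
```python
from h import *
st();t=grab('top','t11');s=grab('scene','s11')
cv2.imwrite('pics/f.png',np.vstack([cv2.resize(t['frame'][140:250,100:400],(800,293),interpolation=cv2.INTER_CUBIC),cv2.resize(s['frame'][150:290,80:460],(800,295),interpolation=cv2.INTER_CUBIC)]))
```

```text
t 35.0 tcp [0.5216 0.0475 0.2561] yaw_y 104.44 z [ 4.e-04  5.e-04 -1.e+00] F [0.7 0.7 0. ] w 0.996 g 0.0 j [-0.05 -0.21  1.82  0.    1.53 -1.87]
```

View pics/f.png

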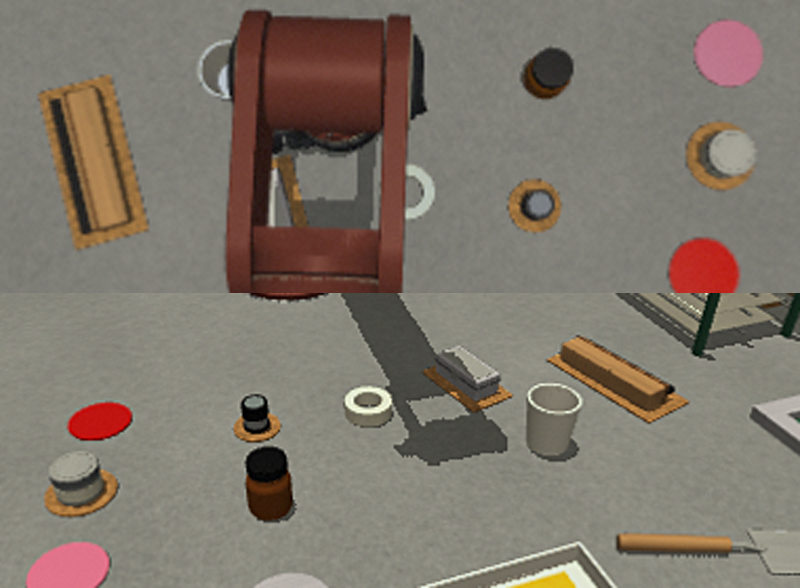

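The final views show all four things centred on their pads: squeegee (93,162), box, loupe (538,205) and tin (730,153), with the jar, cup and tape where they were. The gripper is open and clear.

```bash
python3 -c "
from plant import manip; print(manip.job_done())"
```

```text
the job is handed in; nothing more can be done
None
```

The pile is taken apart from the top down: the loupe, ink tin, tool box and squeegee each stand on their own cork pads, the jar and cup were left alone, and the job is handed in at about 35 s of the 128 s allowed.

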